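Hold the contact arm off the reject cell

TASK

One of the three cells in the tester is the red-wrapped reject. Take the contact arm over that cell (a yellow pin stands on its end), swing it aside against its spring until it is hard against its stop, and keep holding it there with the fingers so that the cell can be lifted out: the program finishes while still holding. Leave the other two arms shut, all cells in their nests and the things on the bench where they are.

Things in the scene. Friction and masses are not known exactly. Their poses are not given: they have to be found in the camera images.
- tester: battery-cell tester fixed to the bench: grey plate 260 x 420 x 12 mm, black nest block, three sprung contact arms in a row. Origin: centre of the plate's underside; y along the row (to the robot's left at yaw 0), x away from the robot, z up. Upright pivot axes at x -50, y +130 (left), 0 (mid), -130 mm (right). Rubber stop posts rise to 100 mm, hubs to 98; only the yellow pins are higher
- nest_left (a point): centre of the mouth of the left (robot's left, +y) nest, a 23 mm round hole in the black block, 40 mm above the bench, 50 mm from that bay's pivot axis; the cell in it stands upright under the arm
- swing_left (a joint): angle of the left (robot's left, +y) bay's arm, a level 10 mm wide bar 85 to 93 mm above the bench, rad: 0 = shut, pointing along the tester's x over the cell; grows anticlockwise from above (pin goes towards the tester's +y, then back to -x); 1.10 = against its stop post. The spring pulls it shut, 3.5 N at the pin when shut, 9 N at the stop; it snaps shut if let go
- pin_left (a point): yellow upright pin on the free end of the left (robot's left, +y) bay's arm: round, 12 mm thick, 50 mm tall; this point is on its axis at its foot on the bar, 93 mm above the bench, 100 mm from the pivot axis; top at 143 mm. It turns with the arm, its x pointing outwards from the pivot
- nest_mid (a point): centre of the mouth of the middle nest, a 23 mm round hole in the black block, 40 mm above the bench, 50 mm from that bay's pivot axis; the cell in it stands upright under the arm
- swing_mid (a joint): angle of the middle bay's arm, a level 10 mm wide bar 85 to 93 mm above the bench, rad: 0 = shut, pointing along the tester's x over the cell; grows anticlockwise from above (pin goes towards the tester's +y, then back to -x); 1.10 = against its stop post. The spring pulls it shut, 3.5 N at the pin when shut, 9 N at the stop; it snaps shut if let go
- pin_mid (a point): yellow upright pin on the free end of the middle bay's arm: round, 12 mm thick, 50 mm tall; this point is on its axis at its foot on the bar, 93 mm above the bench, 100 mm from the pivot axis; top at 143 mm. It turns with the arm, its x pointing outwards from the pivot
- nest_right (a point): centre of the mouth of the right (-y) nest, a 23 mm round hole in the black block, 40 mm above the bench, 50 mm from that bay's pivot axis; the cell in it stands upright under the arm
- swing_right (a joint): angle of the right (-y) bay's arm, a level 10 mm wide bar 85 to 93 mm above the bench, rad: 0 = shut, pointing along the tester's x over the cell; grows anticlockwise from above (pin goes towards the tester's +y, then back to -x); 1.10 = against its stop post. The spring pulls it shut, 3.5 N at the pin when shut, 9 N at the stop; it snaps shut if let go
- pin_right (a point): yellow upright pin on the free end of the right (-y) bay's arm: round, 12 mm thick, 50 mm tall; this point is on its axis at its foot on the bar, 93 mm above the bench, 100 mm from the pivot axis; top at 143 mm. It turns with the arm, its x pointing outwards from the pivot
- cell_red: the red-wrapped reject cell: loose cylinder 21 mm thick, 67 mm tall, standing in one of the three nests (which one changes); origin at the centre of its underside, 15 mm above the bench; its top, 82 mm above the bench, just meets the contact button under the closed arm
- cell_green_a: a green-wrapped good cell: loose cylinder 21 mm thick, 67 mm tall, standing in one of the three nests (which one changes); origin at the centre of its underside, 15 mm above the bench; its top, 82 mm above the bench, just meets the contact button under the closed arm
- cell_green_b: the other green-wrapped good cell: loose cylinder 21 mm thick, 67 mm tall, standing in one of the three nests (which one changes); origin at the centre of its underside, 15 mm above the bench; its top, 82 mm above the bench, just meets the contact button under the closed arm
- multimeter: yellow multimeter 170 x 85 mm, 47 mm high, lying to the right of the tester; origin at the centre of its underside, x along its length
- tape: roll of green tape, 64 mm outside, 18 mm high, lying to the left of the tester; origin at the centre of its underside
- clip_box: small black plastic box with an orange stripe, 70 x 42 mm, 27 mm high, to the left of the tester; origin at the centre of its underside, x along its length

How it is judged:
By the outcome, as a careful person would: the job done as asked, in the order asked, and still so for the second after the job is handed in, while the arm keeps its last pose, push and grip.
It also fails if it takes over 32 s, if anything falls off the work surface, if the arm or the gripper's body presses on something with over 40 N, if the wrist force passes 120 N, or if a joint passes its speed limit or range.

ROBOT

A 6-joint arm with a two-finger parallel gripper is mounted at the origin on the work surface. World frame = base frame: x ahead of the robot, y to its left, z up, the work surface at z = 0. Lengths are in m, angles in rad, forces in N, time in s.
With the tool pointing down it reaches from about 0.35 to 0.775 m from the base axis. Payload 7.3 kg.
Tool frame: the origin (TCP) lies at the centre of the arm's flange, where the gripper is bolted on; the fingertips stand 178 mm ahead of it and the grasp point (between the pads) lies 159 mm ahead of it; z points along the fingers, y is the line along which they close (so a half turn about z gives the same grasp; the last joint's range is limited). The gripper opens to 92 mm and grips with 3 to 60 N. Pads are 19 mm wide; open, the fingers measure 130 mm over their backs; the gripper's body (75 mm by 190 mm) begins 47 mm behind the grasp point.
Start: joints at [-1.432, 0.342, 1.524, -0, 1.275, -0.146], TCP at [0.148, -0.504, 0.405] pointing down, gripper open.
Joint ranges: [-2.53, 2.53], [-0.77, 2.02], [0.04, 2.7], [-1, 4.14], [0.28, 2.66], [-3.11, 3.11]. Speed limits (rad/s): [2.57, 2.57, 3.14, 3.14, 3.14, 3.14].

INTERFACE

Orientations are given as [roll, pitch, yaw] about the fixed x, y, z axes, in that order (R = Rz(yaw) Ry(pitch) Rx(roll)).
In Python, from cell import robot gives the robot as it stands.
- The arm moves only by the tool hand_motion, called as name(argument=value, ...) on one line, values as JSON. Schema: {"type":"object","properties":{"plan":{"type":"object","properties":{"motion":{"type":"array","items":{"type":"array","items":{"type":"number"},"minItems":6,"maxItems":6},"minItems":1,"maxItems":8}},"additionalProperties":false,"required":["motion"]},"jaw":{"type":"number"},"grip_force":{"type":"number"},"only":{"type":"string"},"quiet":{"type":"boolean"},"lines":{"type":"string"}},"required":["plan"],"additionalProperties":false}. plan is an object whose key "motion" holds a list of rows, 1 to 8 of them, each of 6 numbers: dx, dy, dz in parts of the range, where 1.0 means 1000 mm, then a rotation vector rx, ry, rz in a scale on which 1.0 is 2 rad; each row shifts and turns the commanded pose from where the row before left it, along the tool's axes as they then stand; what a row does not reach is not made up. A row lasts 1/12 s, in which the tool goes at most 0.0417 m and 0.125 rad, less where a joint would pass 70% of its speed; a pose out of reach is approached as far as the arm can. jaw is the finger opening in m, set as the call begins (left out keeps the last). The fingers move at their own pace and stop on an object; grip_force is the grip in N (left out, the last holds). Time passes only in rows, so rows that do not move let the fingers close. The tool returns the time, the measured TCP pose, the force, the opening and the grip force at its end. only (a regular expression) keeps the lines of the reply that match it, lines (a string "A,B") keeps lines A to B, and quiet returns only ok. A shift or turn number past 1, either way, is cut back to 1. Input that does not fit is refused with a message, and nothing moves.
- robot.observe(): the state, without advancing time (a new reading comes with each control period).
- robot.read_camera(name): name is "side" or "top" or "wrist"; returns a dict with "image" (480x640x3 uint8, red, green, blue), "fx", "fy", "cx", "cy" (pixels), "pose" (4x4, takes a point from camera to world coordinates). Camera axes: x right, y down, z forward; pixel columns grow to the right and rows downward; lengths in m; the calibration is good to about 2 mm. A picture is of the moment at which its call begins. There is no depth.
- robot.hand_in(): hands the job in; it is judged then, once.
The state is a dict: "time": time; "qpos": joint angles; "qvel": joint speeds; "joint_efforts": joint torques, N m; "tool_pos": TCP position; "tool_rot": TCP orientation; "contact_force": force on the tool from outside, world axes, zero at the start; "torque": the same for the moment, N m; "opening": finger opening in m; "grip_force": force on a finger pad.
Only numpy, scipy, OpenCV 4.12 (cv2) and the standard library are available. Lean on these libraries where they do the work, as an engineer would, in place of code of your own. Each camera call takes 0.05 s, during which the arm holds its last target. There are 200 camera calls.

## Working session

There is one attempt and no reset: what is moved stays moved. The work goes in short steps, Python scripts to look and compute and a tool call to move; the robot and the scene stay as the last step left them, time stands still between calls to the robot, and variables do not carry over. Pictures are saved under pics/ and viewed, at most 10 in all, crops included, and the job is handed in when it is done.

```bash
ls; mkdir -p pics; python3 - <<'E'
from cell import robot
import cv2,numpy as np,pickle
d={}
for n in ("top","side"):
    c=robot.read_camera(n); d[n]=c
    cv2.imwrite(f"pics/{n}0.png",c["image"][:,:,::-1])
    print(n,c["fx"],c["cx"],c["cy"],np.round(c["pose"],3).tolist())
pickle.dump(d,open("c0.pkl","wb"))
s=robot.observe();print(s["tool_pos"],s["tool_rot"],s["time"],s["opening"])
E
```

```text
cell.py
pics
top 547.0108692762581 326.06378102612643 235.62970023677192 [[0.009, -0.997, 0.073, 0.472], [-1.0, -0.008, 0.01, -0.045], [-0.01, -0.074, -0.997, 1.265], [0.0, 0.0, 0.0, 1.0]]
side 445.45116989228046 329.236321471494 235.70359394356868 [[0.98, -0.104, 0.169, 0.4], [-0.198, -0.574, 0.794, -0.795], [0.015, -0.812, -0.584, 0.646], [0.0, 0.0, 0.0, 1.0]]
[ 0.14750739 -0.50372792  0.4041307 ] [-3.14028240e+00 -1.83255279e-04  2.84772299e-01] 0.1 0.09165118296849259
```

View pics/top0.png

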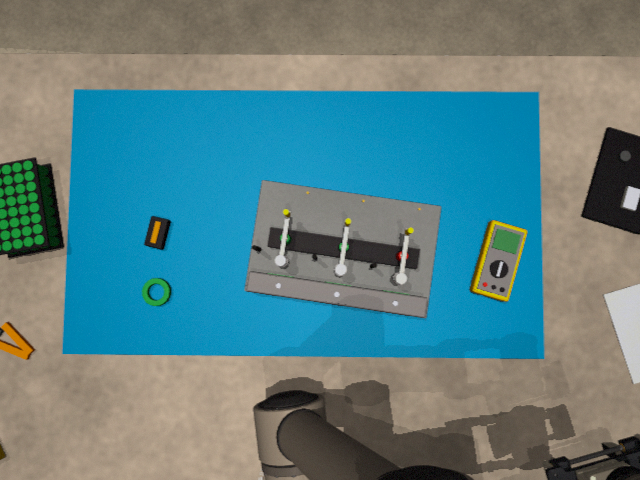

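View pics/side0.png

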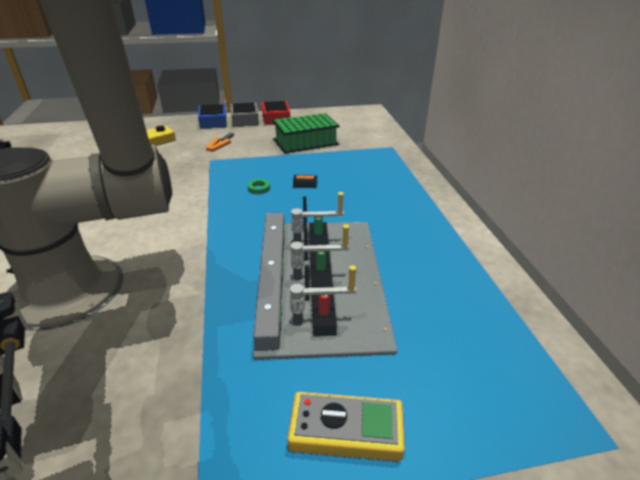

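The red cell is in the right-hand bay (top view ~(403,256)). That bay's pin is at ~(410,231), its hub at ~(401,279) and its stop post at ~(373,266). In the side view the pin runs from (352,267) to (352,291). Next I'll measure these.

```bash
cat > h.py <<'E'
import numpy as np,cv2
def at(c,u,v,z):
    T=np.array(c["pose"]);d=T[:3,:3]@[(u-c["cx"])/c["fx"],(v-c["cy"])/c["fy"],1];o=T[:3,3]
    return o+d*(z-o[2])/d[2]
def proj(c,p):
    T=np.array(c["pose"]);q=T[:3,:3].T@(np.array(p)-T[:3,3])
    return [c["fx"]*q[0]/q[2]+c["cx"],c["fy"]*q[1]/q[2]+c["cy"]]
def yellow(im):
    h=cv2.cvtColor(im,cv2.COLOR_RGB2HSV)
    return cv2.inRange(h,(22,150,90),(34,255,255))
E
python3 - <<'E'
from h import *
import pickle
d=pickle.load(open("c0.pkl","rb"));c=d["top"]
n,_,st,ce=cv2.connectedComponentsWithStats(yellow(c["image"]))
for s,p in zip(st[1:],ce[1:]):
    if 5<s[4]<300 and 250<p[0]<440: print("top",s,p.round(1),at(c,*p,.138).round(4))
for n_,uv in dict(L=(281,261),M=(341,269.5),R=(401,279)).items(): print("hub",n_,at(c,*uv,.098).round(4))
for uv in [(263,181),(440,207),(425,317),(247,291)]: print("corner",at(c,*uv,.012).round(4))
print("stopR",at(c,373,265,.1).round(4))
c=d["side"];n,_,st,ce=cv2.connectedComponentsWithStats(yellow(c["image"]))
for s,p in zip(st[1:],ce[1:]):
    if 20<s[4]<400 and 330<p[0]<370: print("side",s,p.round(1),at(c,*p,.118).round(4))
E
```

```text
top [283 209   6   7  30] [285.5 211.9] [0.6036 0.0506 0.138 ]
top [345 218   6   7  30] [347.6 221.2] [ 0.5852 -0.0783  0.138 ]
top [407 228   7   6  31] [409.8 230.2] [ 0.5675 -0.2067  0.138 ]
hub L [0.5027 0.0622 0.098 ]
hub M [ 0.4857 -0.0659  0.098 ]
hub R [ 0.4667 -0.1935  0.098 ]
corner [0.6899 0.1146 0.012 ]
corner [ 0.6323 -0.2943  0.012 ]
corner [ 0.3809 -0.2587  0.012 ]
corner [0.4359 0.1468 0.012 ]
stopR [ 0.4959 -0.1338  0.1   ]
```

The manual's scale: turns go in shares of 2 rad. Converting my numbers, 0.106 rad is 0.053.

hand_motion(plan={"motion":[[0,0,0,0,0,0.053],[0,0,0,0,0,0.053],[0,0,0,0,0,0.053],[0,0,0,0,0,0.053],[0.028,-0.026,0,0,0,0],[0.028,-0.026,0,0,0,0],[0.028,-0.026,0,0,0,0],[0.028,-0.026,0,0,0,0]]}, jaw=0.06)

```text
time: 0.77
tool_pos: [0.2738, -0.4153, 0.4044]
tool_rot: [-3.141, 0.0, -0.14]
contact_force: [0.3, -0.2, 0.1]
opening: 0.0602
grip_force: 0.0
```

hand_motion(plan={"motion":[[0.028,-0.026,0,0,0,0],[0.028,-0.026,0,0,0,0],[0.028,-0.026,0,0,0,0],[0.028,-0.026,0,0,0,0],[0.028,-0.026,0,0,0,0],[0.028,-0.026,0,0,0,0],[0,0,0,0,0,0],[0,0,0,0,0,0]]})

```text
time: 1.43
tool_pos: [0.462, -0.2838, 0.404]
tool_rot: [-3.141, 0.001, -0.135]
contact_force: [0.3, -0.8, -1.0]
opening: 0.06
grip_force: 0.0
```

```bash
python3 - <<'E'
from h import *
from cell import robot
c=robot.read_camera("wrist");cv2.imwrite("pics/w1.png",c["image"][:,:,::-1])
print(proj(c,[.5675,-.2067,.143]),proj(c,[.5675,-.2067,.093]))
import pickle
s=pickle.load(open("c0.pkl","rb"))["side"];print(proj(s,[.5675,-.2067,.143]),proj(s,[.5675,-.2067,.093]))
o=robot.observe();print(o["tool_pos"],o["tool_rot"])
E
```

```text
[np.float64(149.92060145867185), np.float64(90.99527077532545)] [np.float64(179.79180037706436), np.float64(93.91590667507924)]
[np.float64(351.7974203526136), np.float64(265.7209652276925)] [np.float64(350.5945284553614), np.float64(286.75008950135924)]
[ 0.46108641 -0.28475388  0.40415035] [-3.14140077e+00  1.32267377e-03 -1.37264303e-01]
```

View pics/w1.png

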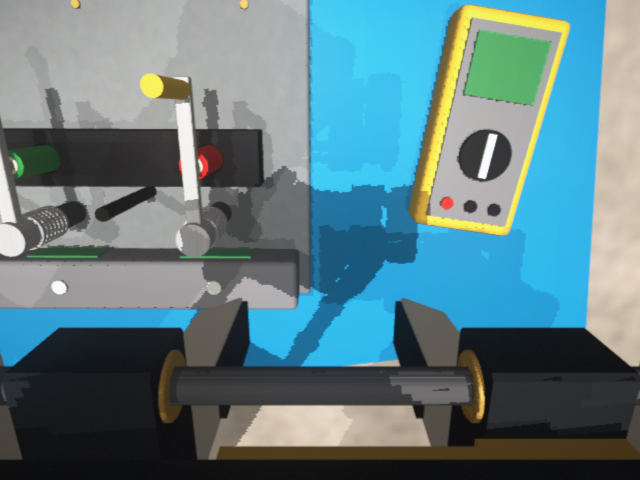

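The wrist view shows the pin top at ~(151,86) and its foot at ~(184,88). I predicted (150,91) and (180,94), so the pin is about 2–3 mm further out. The side view agrees with my prediction. Now I'll move over the pin and re-measure.

hand_motion(plan={"motion":[[0.024,-0.023,0,0,0,0],[0.024,-0.023,0,0,0,0],[0.024,-0.023,0,0,0,0],[0.024,-0.023,0,0,0,0],[0,0,0.02,0,0,0],[0,0,0.01,0,0,0],[0,0,0,0,0,0],[0,0,0,0,0,0]]})

```text
time: 2.15
tool_pos: [0.5676, -0.2088, 0.3741]
tool_rot: [-3.141, 0.002, -0.141]
contact_force: [-0.6, -0.4, -0.5]
opening: 0.0597
grip_force: 0.0
```

```bash
python3 - <<'E'
from h import *
from cell import robot
c=robot.read_camera("wrist");cv2.imwrite("pics/w2.png",c["image"][:,:,::-1])
o=robot.observe();p=np.array(o["tool_pos"]);print(p,o["tool_rot"])
for z in(.093,.143):print(proj(c,[.5675,-.2067,z]),proj(c,[p[0],p[1],z]))
n,_,st,ce=cv2.connectedComponentsWithStats(yellow(c["image"]))
for s,q in zip(st[1:],ce[1:]):
    if s[4]>100: print(s,q.round(1),at(c,*q,.118).round(4),at(c,*q,.143).round(4))
E
```

```text
[ 0.56782432 -0.20884477  0.37505155] [ 3.14135138e+00  4.48495284e-04 -1.41415700e-01]
[np.float64(318.03281319236356), np.float64(248.1160592661339)] [np.float64(321.27055809746554), np.float64(247.192718969654)]
[np.float64(317.30907244161534), np.float64(277.7407777474914)] [np.float64(321.22721776920787), np.float64(276.6488402568743)]
[ 522  137  118  191 3057] [569.7 213.2] [ 0.5762 -0.3517  0.118 ] [ 0.5843 -0.3378  0.143 ]
[ 62 261  25  23 427] [ 73.8 272.4] [ 0.5811 -0.0629  0.118 ] [ 0.5887 -0.0798  0.143 ]
[600 272  40  76 205] [621.3 315.9] [ 0.5063 -0.3853  0.118 ] [ 0.5218 -0.3678  0.143 ]
```

View pics/w2.png

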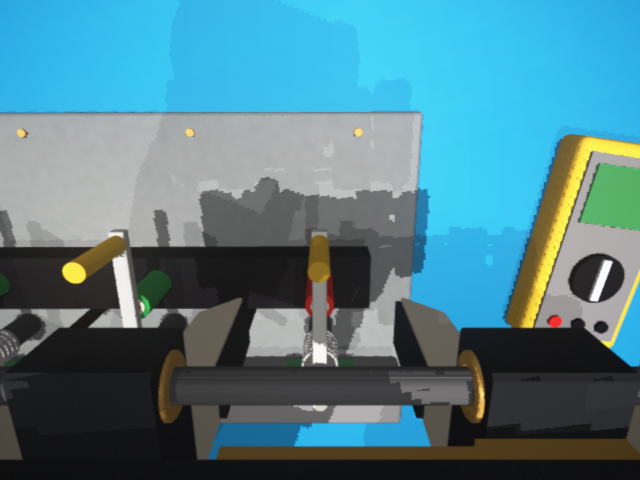

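The pin top is at ~(319,271), centred between the fingers. It is about 3 mm further out than the top camera gave, so I'll take the mean. Descending and closing now.

hand_motion(plan={"motion":[[0.002,-0.001,0.03,0,0,0],[0,0,0.03,0,0,0],[0,0,0.024,0,0,0],[0,0,0.01,0,0,0],[0,0,0,0,0,0],[0,0,0,0,0,0]]}, jaw=0.06)

```text
time: 2.7
tool_pos: [0.5709, -0.2075, 0.2819]
tool_rot: [3.141, -0.001, -0.14]
contact_force: [0.1, -0.5, 0.8]
opening: 0.06
grip_force: 0.0
```

hand_motion(plan={"motion":[[0,0,0,0,0,0],[0,0,0,0,0,0],[0,0,0,0,0,0],[0,0,0,0,0,0],[0,0,0,0,0,0],[0,0,0,0,0,0],[0,0,0,0,0,0],[0,0,0,0,0,0]]}, jaw=0.0, grip_force=20)

```text
time: 3.37
tool_pos: [0.5709, -0.2069, 0.2808]
tool_rot: [3.141, -0.0, -0.139]
contact_force: [-1.1, -4.2, 0.5]
opening: 0.0115
grip_force: 20.5
```

In the tool's units: -0.1 rad is -0.05.

hand_motion(plan={"motion":[[-0.0005,-0.01,0,0,0,-0.05],[-0.0005,-0.01,0,0,0,-0.05],[-0.0005,-0.01,0,0,0,-0.05],[-0.0005,-0.01,0,0,0,-0.05],[-0.0005,-0.01,0,0,0,-0.05],[-0.0005,-0.01,0,0,0,-0.05],[-0.0005,-0.01,0,0,0,-0.05],[0,0,0,0,0,0]]}, grip_force=30)

```text
time: 4.03
tool_pos: [0.5562, -0.1392, 0.2808]
tool_rot: [3.14, 0.0, 0.565]
contact_force: [1.6, -5.5, -4.0]
opening: 0.011
grip_force: 30.0
```

hand_motion(plan={"motion":[[-0.0005,-0.01,0,0,0,-0.05],[-0.0005,-0.01,0,0,0,-0.05],[-0.0005,-0.01,0,0,0,-0.05],[0,0,0,0,0,0],[0,0,0,0,0,0]]})

```text
time: 4.45
tool_pos: [0.5377, -0.1175, 0.2809]
tool_rot: [3.139, -0.001, 0.856]
contact_force: [4.7, -4.7, -4.6]
opening: 0.0113
grip_force: 30.0
```

In the tool's units: -0.1 rad is -0.05.

hand_motion(plan={"motion":[[-0.0005,-0.01,0,0,0,-0.05],[0,-0.001,0,0,0,0],[0,0,0,0,0,0],[0,0,0,0,0,0]]})

```text
time: 4.78
tool_pos: [0.5295, -0.1111, 0.2809]
tool_rot: [3.138, -0.001, 0.955]
contact_force: [6.6, -4.2, -5.4]
opening: 0.0111
grip_force: 30.0
```

hand_motion(plan={"motion":[[0,-0.002,0,0,0,0],[0,0,0,0,0,0],[0,0,0,0,0,0],[0,0,0,0,0,0]]})

```text
time: 5.12
tool_pos: [0.5281, -0.1101, 0.2809]
tool_rot: [3.137, -0.001, 0.955]
contact_force: [8.2, -4.6, -5.0]
opening: 0.011
grip_force: 30.0
```

hand_motion(plan={"motion":[[0,-0.002,0,0,0,0],[0,0,0,0,0,0],[0,0,0,0,0,0]]})

```text
time: 5.37
tool_pos: [0.5269, -0.1093, 0.2809]
tool_rot: [3.135, -0.001, 0.955]
contact_force: [10.1, -5.9, -7.1]
opening: 0.0115
grip_force: 30.0
```

hand_motion(plan={"motion":[[0,-0.002,0,0,0,0],[0,0,0,0,0,0],[0,0,0,0,0,0]]})

```text
time: 5.62
tool_pos: [0.5262, -0.1089, 0.281]
tool_rot: [3.132, -0.002, 0.955]
contact_force: [15.0, -9.7, -12.2]
opening: 0.0115
grip_force: 30.0
```

hand_motion(plan={"motion":[[0,-0.0015,0,0,0,0],[0,0,0,0,0,0],[0,0,0,0,0,0],[0,0,0,0,0,0]]})

```text
time: 5.95
tool_pos: [0.5256, -0.1085, 0.2811]
tool_rot: [3.129, -0.002, 0.955]
contact_force: [19.1, -12.5, -14.7]
opening: 0.0113
grip_force: 30.0
```

```bash
python3 - <<'E'
from h import *
from cell import robot
for n in("top","side"):
    c=robot.read_camera(n);im=c["image"]
    im=im[170:330,240:440] if n=="top" else im[180:360,230:430]
    cv2.imwrite(f"pics/{n}3.png",cv2.resize(im,None,fx=3,fy=3)[:,:,::-1])
c=robot.read_camera("wrist");cv2.imwrite("pics/w3.png",c["image"][:,:,::-1])
E
```

```text
(no output)
```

View pics/w3.png

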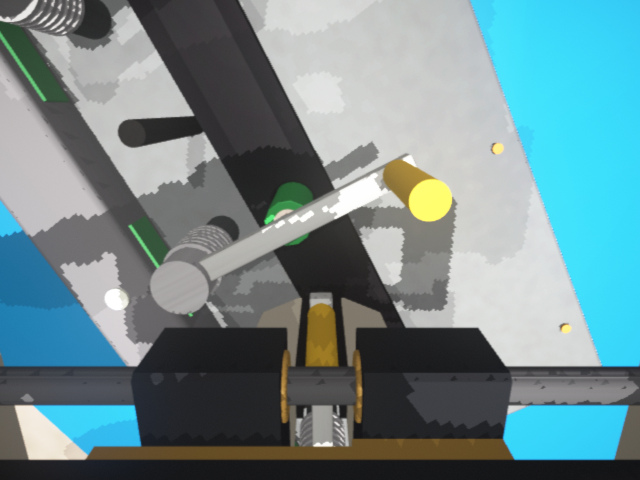

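View pics/side3.png

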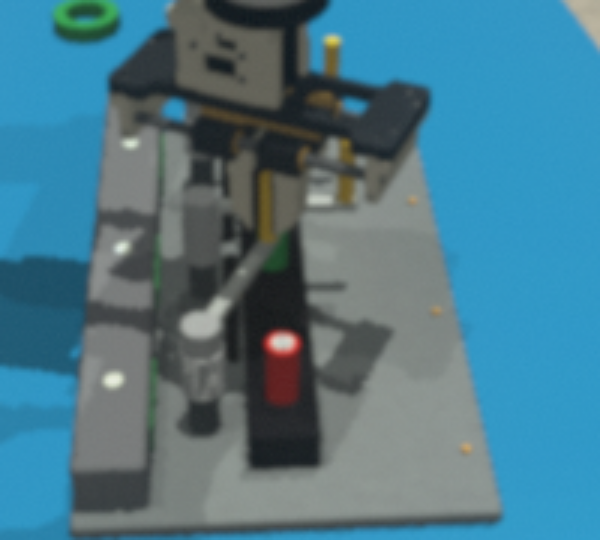

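The wrist view shows the pin held between the fingers at (321,330). The middle pin at (430,200), with its foot at ~(398,172), is clear of the gripper. The side view shows the red cell uncovered in its nest. The force rises steeply at the predicted stop position (23 N against the 9 N spring), so the arm is on its stop. I'll check that the middle arm is shut, then hand in.

```bash
python3 - <<'E'
from h import *
from cell import robot
c=robot.read_camera("wrist")
print("mid pin top",at(c,430,200,.143).round(4),"right pin stop angle",np.arctan2(-.1085+.1928,.5256-.4685)+.139)
o=robot.observe();print(o["contact_force"],o["grip_force"],o["opening"],o["time"])
E
```

```text
mid pin top [ 0.5881 -0.0787  0.143 ] right pin stop angle 1.1144389117085203
[ 19.63109647 -12.57957274 -14.87581569] 29.997948110103607 0.011470223427056335 6.15
```

Middle pin has not moved (within 3 mm of the first measurement), and the right arm is at about 1.11 rad, on its stop.

```bash
python3 -c "
from cell import robot
print(robot.hand_in())"
```

```text
the job is handed in; nothing more can be done
None
```

The red reject is in the right-hand bay; I swung its contact arm to its stop (about 1.11 rad measured, stop at 1.10) and handed in at about 6 s with the fingers still holding the pin there; the other arms and the cells looked undisturbed in my last pictures, but no verdict came back.

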